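Shut the two paper safes in the darkroom

ROBOT

A 6-joint arm with a two-finger parallel gripper is mounted at the origin on the work surface. World frame = base frame: x ahead of the robot, y to its left, z up, the work surface at z = 0. Lengths are in m, angles in rad, forces in N, time in s.
With the tool pointing down it reaches from about 0.225 to 0.725 m from the base axis. Payload 3.1 kg.
Tool frame: the origin (TCP) lies on the centre line of the jaws, within the pads' length; the fingertips stand 22 mm ahead of it and the grasp point (between the pads) lies 3 mm ahead of it; z points along the fingers, y is the line along which they close (so a half turn about z gives the same grasp; the last joint's range is limited). The gripper opens to 85 mm and grips with 20 to 120 N. Pads are 22 mm wide; open, the fingers measure 114 mm over their backs; the gripper's body (76 mm by 85 mm) begins 54 mm behind the grasp point. The pads swing forward as they close: fully open they stand 13 mm farther back than shut.
Start: joints at [1.087, 0.048, 0.099, 1.622, 0, 1.443], TCP at [0.183, 0.492, 0.253] pointing down, gripper open.
Joint ranges: [-2.91, 2.91], [-0.99, 1.94], [-1.21, 1.42], [-2.12, 2.29], [-1.49, 1.47], [-3.14, 3.14]. Speed limits (rad/s): [2.79, 2.79, 3.14, 3.14, 3.14, 3.14].

INTERFACE

Orientations are given as a rotation vector (axis times angle).
In Python, from plant import get_obs, grab_frame, camera_model, hand_in gives the robot as it stands. The module is installed in compiled form; this text tells all that it offers.
- The arm moves only by the tool arm_command, never from a script. Its argument "steps" is a list of rows, each a list of 7 numbers: the shift along the tool's x, y, z in mm, then the turn, a rotation vector about the tool's x, y, z in degrees, then the closure, from -1 (fully open) to 1 (shut). In form: [[dx, dy, dz, rx, ry, rz, fingers], ...]. A call has 1 to 20 rows; each row is the pose to reach, as a shift and turn from the pose commanded when the call began, along the tool's axes at that moment; what a row does not reach only later rows make up. A row lasts 1/8 s, in which the tool goes at most 62.5 mm and 10.7 degrees, less where a joint would pass 70% of its speed; a pose out of reach is approached as far as the arm can. A call with a gripper value outside its range is refused whole. The fingers move at their own pace and stop on an object; the grip force is fixed at half the most. Time passes only in rows, so rows that repeat a pose let the fingers close. It gives the time, the measured TCP pose, the force, the opening and the grip force at its end, in the units of the state.
- get_obs(): the state, without advancing time (a new reading comes with each control period).
- grab_frame(name): name is "side" or "top" or "wrist"; returns (picture, depth): 384x512x3 uint8, red, green, blue; 384x512 float32, m along the optical axis (not along the pixel's ray), 0 where there is no reading.
- camera_model(name): a dict with "fx", "fy", "cx", "cy" (pixels), "D" ([k1, k2, p1, p2, k3] as OpenCV has them; the pictures are not rectified), "R" (3x3) and "t" (3): a world point X has camera coordinates R X + t. Camera axes: x right, y down, z forward; pixel columns grow to the right and rows downward; lengths in m; the calibration is good to about 2 mm. A picture is of the moment at which its call begins: read the wrist's pose just before it. camera_model takes no time and is no camera call; for the wrist camera it gives the pose at the moment of the call.
- hand_in(): hands the job in; it is judged then, once.
The state is a dict: "time_s": time; "qpos": joint angles; "joint_velocities": joint speeds; "joint_torque": joint torques, N m; "tool_pos": TCP position; "orientation": TCP orientation; "wrist_force": force on the tool from outside, world axes, zero at the start; "ft_torque": the same for the moment, N m; "finger_gap": finger opening in m; "finger_force": force on a finger pad.
Only numpy, scipy, OpenCV 4.12 (cv2) and the standard library are available. Lean on these libraries where they do the work, as an engineer would, in place of code of your own. Each camera call takes 0.05 s, during which the arm holds its last target. There are 200 camera calls.

TASK

The room light is about to go on: shut both paper safes, the two low flat boxes with a stack of white printing paper inside, by pressing each raised lid down until its catch holds it flush. Leave the tall narrow slide box, the one with a row of slide mounts inside, open just as it is.

Things in the scene. Friction and masses are not known exactly. Their poses are not given: they have to be found in the camera images.
- large_safe_lid_top (a point): Lid of the large paper safe, a low grey box 150 x 190 mm, 40 mm high, fixed. Lid plate 150 x 190 x 8 mm, hinged on the box's far 190 mm side, 25-45 deg open. Point: on the upper face, centre line, 93 mm from the hinge line (which is level with the lid's underside), 57 mm from the free edge; 48.5 mm above the table when shut. x runs along the lid to the hinge, z out of its face: tilt = opening.
- small_safe_lid_top (a point): Lid of the small paper safe, a low grey box 115 x 140 mm, 32 mm high, fixed, white paper inside like the large one. Lid plate 115 x 140 x 8 mm, 25-45 deg open; the point lies on the upper face, centre line, 71 mm from the hinge line and 44 mm from the free edge; 40.5 mm above the table when shut. Axes, sprung hinge and catch as on the large safe.
- slide_box_lid_top (a point): Lid of the slide box, to be left open: a long narrow grey box 150 x 85 mm, 75 mm high (about twice as tall as the safes), hinged on its far 85 mm side, fixed, slide mounts inside. Lid plate 150 x 85 x 8 mm, same hinge and catch; point on the upper face, 93 mm from the hinge line. The three boxes may stand in any order from left to right, facing the robot within 17 deg.
- large_safe_catch (a point): Steel spring roller at the middle of the large safe's front wall, 53 mm above the table; each box has one, 13 mm above its rim. It resists the lid edge's last 17 mm, snaps over about 6 mm before shut, then pulls the lid home and holds it. The hinge is sprung: a lid let go earlier rises again. Pressing straight down where the lid's point comes to lie when shut takes about 10 to 12 N.
Things that resemble listed ones, but are neither listed nor needed, are in the scene too. What is shaped like the part that bears small_safe_lid_top but pink is not meant. What is shaped like the part that bears large_safe_lid_top but green is not meant.

How it is judged:
By the outcome, as a careful person would: the job done as asked, in the order asked, and still so for the second after the job is handed in, with the robot touching nothing.
It also fails if it takes over 35 s, if anything falls off the work surface, if the arm or the gripper's body presses on something with over 40 N, if the wrist force passes 120 N, or if a joint passes its speed limit or range.

## Working session

There is one attempt and no reset: what is moved stays moved. The work goes in short steps, Python scripts to look and compute and a tool call to move; the robot and the scene stay as the last step left them, time stands still between calls to the robot, and variables do not carry over. Pictures are saved under pics/ and viewed, at most 10 in all, crops included, and the job is handed in when it is done.

Besides the shell and the picture viewer there is one more tool, called after "Emit:" by a JSON object that holds its "api" and its "payload", one argument or row to a line. arm_command: Moves the arm, as the interface text tells. Its arguments: {"type":"object","properties":{"steps":{"type":"array","items":{"type":"array","items":{"type":"number"}}}},"required":["steps"]}

```bash
mkdir -p pics; cat > h.py <<'E'
import numpy as np, cv2
from plant import get_obs, grab_frame, camera_model, hand_in
def cloud(name):
    m=camera_model(name); p,d=grab_frame(name)
    K=np.array([[m['fx'],0,m['cx']],[0,m['fy'],m['cy']],[0,0,1]]);D=np.array(m['D'],float)
    v,u=np.mgrid[0:384,0:512]
    n=cv2.undistortPoints(np.stack([u,v],-1).reshape(-1,1,2).astype(float),K,D).reshape(384,512,2)
    c=np.dstack([n*d[...,None],d]); X=(c-np.array(m['t']))@np.array(m['R'])
    X[d==0]=np.nan
    return p,d,X
E
python3 - <<'E'
from h import *
s=get_obs();print(s['time_s'],s['tool_pos'],s['orientation'])
P=[]
for n in('top','side'):
    p,d,X=cloud(n); P.append(p); np.savez('%s.npz'%n,p=p,d=d,X=X); m=camera_model(n); print(n,-np.array(m['R']).T@m['t'],(d==0).mean())
cv2.imwrite('pics/a.png',P[0][...,::-1]);cv2.imwrite('pics/b.png',P[1][...,::-1])
E
```

```text
0.0 [0.18261023 0.49160649 0.25210976] [-0.55582972 -3.09129163  0.00355034]
top [0.31719018 0.06055705 1.11646051] 0.004155476888020833
side [ 0.0829452  -0.81941567  1.03821297] 0.003962198893229167
```

View pics/a.png

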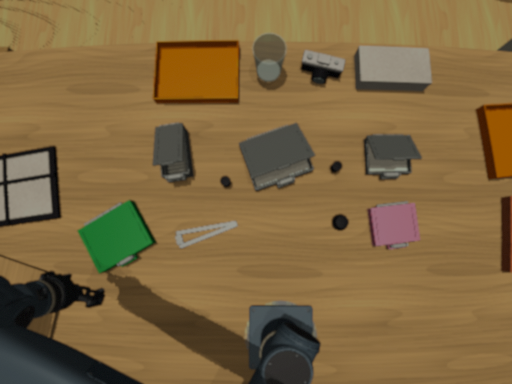

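View pics/b.png

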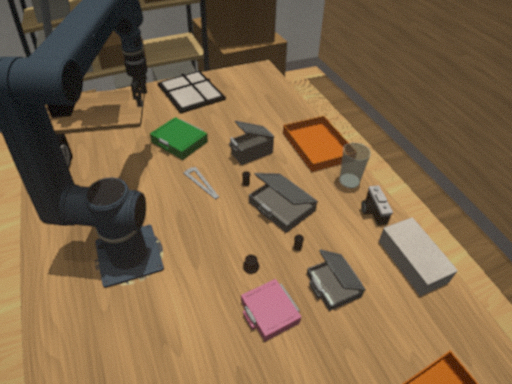

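The top view shows three open grey boxes: A at (172,152), narrow and tall; B at (277,157), the largest and low; C at (390,155), small and low. The green (117,237) and pink (394,225) lids are decoys. B fits the large safe and C the small safe. I'll confirm in an enlarged crop and measure the lids.

```bash
python3 - <<'E'
from h import *
t=np.load('top.npz');s=np.load('side.npz')
a=cv2.resize(t['p'][110:200,140:430],None,fx=2.7,fy=2.7,interpolation=cv2.INTER_CUBIC)
b=cv2.resize(s['p'][115:310,220:370],None,fx=1.7,fy=1.7,interpolation=cv2.INTER_CUBIC)
c=np.zeros((a.shape[0]+b.shape[0],a.shape[1],3),np.uint8);c[:a.shape[0]]=a;c[a.shape[0]:,:b.shape[1]]=b
cv2.imwrite('pics/c.png',c[...,::-1]);print(c.shape)
rng=np.random.default_rng(0)
for src,f in(('top',t),('side',s)):
  X=f['X'];p=f['p'].astype(int)
  grey=(p.max(2)-p.min(2)<25)
  for n,ctr,r in(('slide',(.43,.25),.13),('large',(.43,.0),.14),('small',(.43,-.25),.12)):
    # world window around boxes, taken from the top picture
    u={'slide':(172,152),'large':(277,157),'small':(390,155)}[n]
    c0=t['X'][u[1],u[0]]
    m=grey&(np.linalg.norm(X[...,:2]-c0[:2],axis=2)<r)&(X[...,2]>.03)&(X[...,2]<.25)
    Q=X[m];best=None
    for _ in range(500):
      q=Q[rng.choice(len(Q),3,False)];N=np.cross(q[1]-q[0],q[2]-q[0]);N/=np.linalg.norm(N)+1e-12
      if N[2]<0:N=-N
      if not .6<N[2]<.95: continue
      k=abs((Q-q[0])@N)<.003
      if best is None or k.sum()>best.sum():best=k
    I=Q[best];mu=I.mean(0);N=np.linalg.svd(I-mu)[2][2];N*=np.sign(N[2])
    I=Q[abs((Q-mu)@N)<.004]
    h=np.array([-N[0],-N[1],0]);h/=np.linalg.norm(h)  # horizontal direction downhill..
    # lid axis in plane
    w=np.array([-h[1],h[0],0]); l=np.cross(w,N)
    a=(I-mu)@l;b=(I-mu)@w
    rect=cv2.minAreaRect(np.c_[a,b].astype(np.float32))
    print(src,n,'c0',c0.round(3),'n',len(I),'tilt',np.degrees(np.arccos(N[2])).round(1),'yaw',np.degrees(np.arctan2(h[1],h[0])).round(1),'rect',np.round(rect[1],3),round(rect[2],1))
    C=mu+l*(rect[0][0])+w*rect[0][1]
    for e in(np.percentile(a,1),np.percentile(a,99)): print('   end',(mu+l*e+w*rect[0][1]).round(3))
    print('   Z',I[:,2].min().round(3),I[:,2].max().round(3),'w ext',np.ptp(b).round(3))
E
```

```text
(575, 783, 3)
top slide c0 [0.536 0.309 0.137] n 1096 tilt 28.9 yaw -171.9 rect [0.159 0.083] 0.6
   end [0.631 0.336 0.084]
   end [0.5   0.317 0.157]
   Z 0.079 0.16 w ext 0.083
top large c0 [0.528 0.015 0.109] n 2358 tilt 32.7 yaw -160.8 rect [0.159 0.186] 0.6
   end [0.618 0.042 0.048]
   end [0.499 0.001 0.129]
   Z 0.042 0.13 w ext 0.187
top small c0 [ 0.538 -0.312  0.106] n 1070 tilt 39.7 yaw -178.2 rect [0.14 0.12] 90.0
   end [ 0.615 -0.332  0.042]
   end [ 0.527 -0.334  0.115]
   Z 0.038 0.117 w ext 0.14
side slide c0 [0.536 0.309 0.137] n 250 tilt 27.9 yaw -169.5 rect [0.149 0.081] 1.3
   end [0.624 0.334 0.09 ]
   end [0.501 0.311 0.157]
   Z 0.085 0.158 w ext 0.081
side large c0 [0.528 0.015 0.109] n 740 tilt 32.0 yaw -160.1 rect [0.181 0.149] 89.5
   end [0.612 0.032 0.055]
   end [ 0.499 -0.009  0.13 ]
   Z 0.052 0.133 w ext 0.181
side small c0 [ 0.538 -0.312  0.106] n 715 tilt 39.6 yaw -178.4 rect [0.121 0.139] 1.1
   end [ 0.613 -0.336  0.043]
   end [ 0.525 -0.338  0.116]
   Z 0.039 0.119 w ext 0.138
```

View pics/c.png

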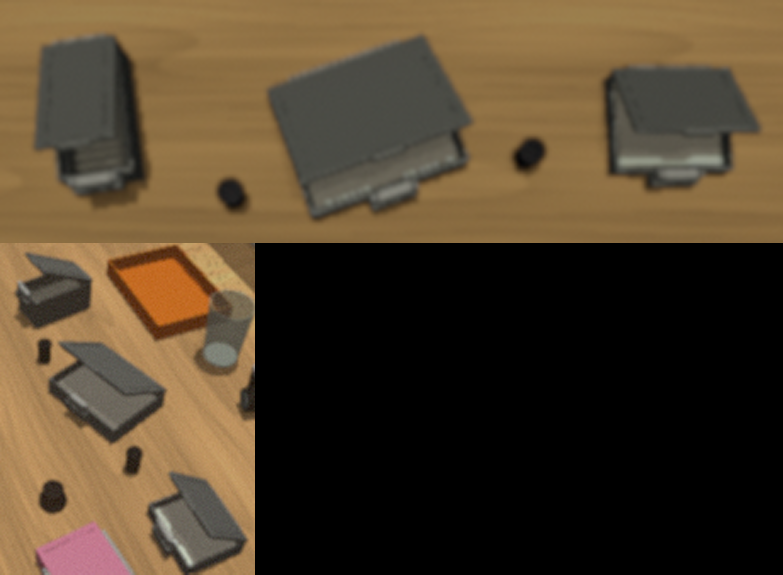

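The crop confirms it: A (narrow, tall, slide mounts) stays open, and B and C (low, white paper) are the safes. Next come the shifts in tool axes.

```bash
cat >> h.py <<'E'
from scipy.spatial.transform import Rotation as Ro
def shifts(*T):
    s=get_obs();R=Ro.from_rotvec(s['orientation'])
    for t in T: print(t,(R.inv().apply(np.array(t)-s['tool_pos'])*1000).round(1))
E
python3 -c "
from h import *
shifts((.527,.007,.252),(.527,.007,.18),(.538,-.336,.18))"
```

```text
(0.527, 0.007, 0.252) [-491.6 -334.4    0.8]
(0.527, 0.007, 0.18) [-491.6 -334.2   72.8]
(0.538, -0.336, 0.18) [-621.4 -651.9   73.4]
```

Emit:
{"api": "arm_command", "payload": {
  "steps": [
    [-492,-334,0,0,0,0,1],
    [-492,-334,0,0,0,0,1],
    [-492,-334,0,0,0,0,1],
    [-492,-334,0,0,0,0,1],
    [-492,-334,0,0,0,0,1],
    [-492,-334,0,0,0,0,1],
    [-492,-334,0,0,0,0,1],
    [-492,-334,0,0,0,0,1],
    [-492,-334,0,0,0,0,1],
    [-492,-334,0,0,0,0,1],
    [-492,-334,0,0,0,0,1],
    [-492,-334,70,0,0,0,1],
    [-492,-334,70,0,0,0,1],
    [-492,-334,70,0,0,0,1]
  ]
}}

```text
time_s: 1.85
tool_pos: [0.5274, 0.0084, 0.1839]
orientation: [-0.554, -3.092, -0.0]
wrist_force: [0.5, -0.3, 0.1]
finger_gap: 0.0003
finger_force: 0.0
```

```bash
python3 - <<'E'
from h import *
s=get_obs();print(s['time_s'],s['tool_pos'],s['finger_gap'],s['wrist_force'])
shifts((.527,.007,.118),(.527,.007,.070))
p,d=grab_frame('side')[0],grab_frame('wrist')[0]
cv2.imwrite('pics/d.png',np.hstack([p[80:330,180:430],d[67:317,131:381]])[...,::-1])
E
```

```text
1.85 [0.5274454  0.00839285 0.1839073 ] 0.0002855729109178284 [ 0.45895409 -0.33245251  0.05635191]
(0.527, 0.007, 0.118) [-0.1 -1.5 65.9]
(0.527, 0.007, 0.07) [-1.000e-01 -1.500e+00  1.139e+02]
```

View pics/d.png

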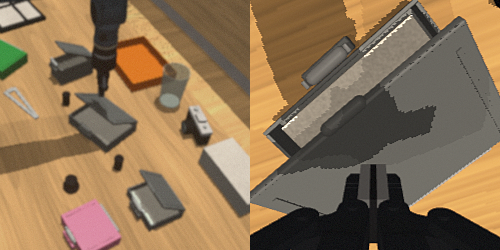

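The side half shows the closed fingers above the large lid at about (103,95). In the wrist half they point at the lid's middle, around (375,170). I'm pressing in stages.

Emit:
{"api": "arm_command", "payload": {
  "steps": [
    [0,-1,25,0,0,0,1],
    [0,-1,45,0,0,0,1],
    [0,-1,60,0,0,0,1],
    [0,-1,75,0,0,0,1],
    [0,-1,85,0,0,0,1],
    [0,-1,95,0,0,0,1],
    [0,-1,95,0,0,0,1]
  ]
}}

```text
time_s: 2.82
tool_pos: [0.5271, 0.0068, 0.0874]
orientation: [-0.556, -3.091, -0.0]
wrist_force: [-1.3, -0.0, 1.0]
finger_gap: -0.0003
finger_force: 0.4
```

Emit:
{"api": "arm_command", "payload": {
  "steps": [
    [0,0,4,0,0,0,1],
    [0,0,8,0,0,0,1],
    [0,0,11,0,0,0,1],
    [0,0,14,0,0,0,1],
    [0,0,16,0,0,0,1],
    [0,0,18,0,0,0,1],
    [0,0,18,0,0,0,1]
  ]
}}

```text
time_s: 3.7
tool_pos: [0.5275, 0.0069, 0.0705]
orientation: [0.556, 3.092, 0.001]
wrist_force: [-0.8, 1.1, 2.2]
finger_gap: -0.0001
finger_force: 1.5
```

Emit:
{"api": "arm_command", "payload": {
  "steps": [
    [0,0,1,0,0,0,1],
    [0,0,2,0,0,0,1],
    [0,0,2,0,0,0,1]
  ]
}}

```text
time_s: 4.08
tool_pos: [0.5276, 0.0069, 0.0704]
orientation: [0.555, 3.091, 0.0]
wrist_force: [-4.9, 0.1, 10.7]
finger_gap: -0.0001
finger_force: 5.6
```

The tool now meets a hard stop at the expected shut height. I'm rising to check it.

Emit:
{"api": "arm_command", "payload": {
  "steps": [
    [0,0,-30,0,0,0,1],
    [0,0,-80,0,0,0,1],
    [0,0,-130,0,0,0,1],
    [0,0,-130,0,0,0,1],
    [0,0,-130,0,0,0,1]
  ]
}}

```text
time_s: 4.7
tool_pos: [0.5274, 0.0068, 0.1976]
orientation: [-0.556, -3.092, -0.0]
wrist_force: [0.7, -0.4, -1.0]
finger_gap: -0.0001
finger_force: 0.0
```

```bash
python3 - <<'E'
from h import *
s=get_obs();print(s['time_s'],s['tool_pos'])
p,d,X=cloud('side');cv2.imwrite('pics/e.png',cv2.resize(p[100:330,180:430],None,fx=2,fy=2)[...,::-1])
Q=X[(np.hypot(X[...,0]-.54,X[...,1]-.012)<.06)];Q=Q[Q[:,2]<.16]
print(np.percentile(Q[:,2],[2,25,50,75,98]).round(4))
shifts((.538,-.336,.20),(.538,-.336,.16))
E
```

```text
4.7 [0.52739876 0.00675746 0.19764022]
[0.0449 0.0476 0.0489 0.0506 0.0536]
(0.538, -0.336, 0.2) [-130.  -317.4   -3.5]
(0.538, -0.336, 0.16) [-130.1 -317.4   36.5]
```

View pics/e.png

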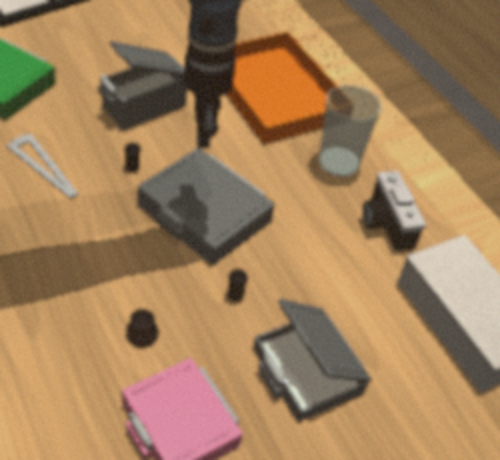

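The large lid at (205,205) is flush, at 48.9 mm, and the slide box at (140,85) is still open. On to the small safe.

Emit:
{"api": "arm_command", "payload": {
  "steps": [
    [-130,-317,0,0,0,0,1],
    [-130,-317,0,0,0,0,1],
    [-130,-317,0,0,0,0,1],
    [-130,-317,0,0,0,0,1],
    [-130,-317,0,0,0,0,1],
    [-130,-317,0,0,0,0,1],
    [-130,-317,0,0,0,0,1],
    [-130,-317,30,0,0,0,1],
    [-130,-317,55,0,0,0,1],
    [-130,-317,70,0,0,0,1],
    [-130,-317,82,0,0,0,1],
    [-130,-317,94,0,0,0,1],
    [-130,-317,106,0,0,0,1],
    [-130,-317,116,0,0,0,1],
    [-130,-317,116,0,0,0,1]
  ]
}}

```text
time_s: 6.62
tool_pos: [0.5384, -0.3354, 0.0811]
orientation: [-0.556, -3.091, -0.001]
wrist_force: [0.5, 0.2, -0.4]
finger_gap: 0.0001
finger_force: 0.1
```

Emit:
{"api": "arm_command", "payload": {
  "steps": [
    [0,0,4,0,0,0,1],
    [0,0,8,0,0,0,1],
    [0,0,11,0,0,0,1],
    [0,0,14,0,0,0,1],
    [0,0,17,0,0,0,1],
    [0,0,19,0,0,0,1],
    [0,0,20,0,0,0,1],
    [0,0,20,0,0,0,1]
  ]
}}

```text
time_s: 7.62
tool_pos: [0.5389, -0.3356, 0.0625]
orientation: [0.556, 3.092, 0.0]
wrist_force: [0.1, 0.6, 3.1]
finger_gap: -0.0004
finger_force: 1.5
```

Emit:
{"api": "arm_command", "payload": {
  "steps": [
    [0,0,1,0,0,0,1],
    [0,0,2,0,0,0,1],
    [0,0,2,0,0,0,1]
  ]
}}

```text
time_s: 8.0
tool_pos: [0.5389, -0.3356, 0.0624]
orientation: [0.556, 3.091, -0.0]
wrist_force: [-2.8, 3.5, 9.4]
finger_gap: 0.0003
finger_force: 4.8
```

Emit:
{"api": "arm_command", "payload": {
  "steps": [
    [0,0,-30,0,0,0,1],
    [0,0,-80,0,0,0,1],
    [0,0,-140,0,0,0,1],
    [0,0,-140,0,0,0,1],
    [0,0,-140,0,0,0,1]
  ]
}}

```text
time_s: 8.62
tool_pos: [0.5391, -0.3359, 0.2001]
orientation: [0.556, 3.091, -0.0]
wrist_force: [-0.2, 0.2, 0.3]
finger_gap: 0.0002
finger_force: 0.0
```

```bash
python3 - <<'E'
from h import *
s=get_obs();print(s['time_s'],s['tool_pos'],s['wrist_force'])
p,d,X=cloud('side');cv2.imwrite('pics/f.png',cv2.resize(p[100:330,180:430],None,fx=2,fy=2)[...,::-1])
for c in((.54,.012),(.55,-.335)):
  Q=X[(np.hypot(X[...,0]-c[0],X[...,1]-c[1])<.05)];Q=Q[Q[:,2]<.16]
  print(np.percentile(Q[:,2],[2,25,50,75,98]).round(4))
E
```

```text
8.625 [ 0.53905856 -0.33587891  0.20011748] [-0.20222481  0.19679332  0.33844675]
[0.0448 0.0477 0.0493 0.0504 0.0533]
[0.0368 0.0396 0.0409 0.0422 0.0445]
```

View pics/f.png

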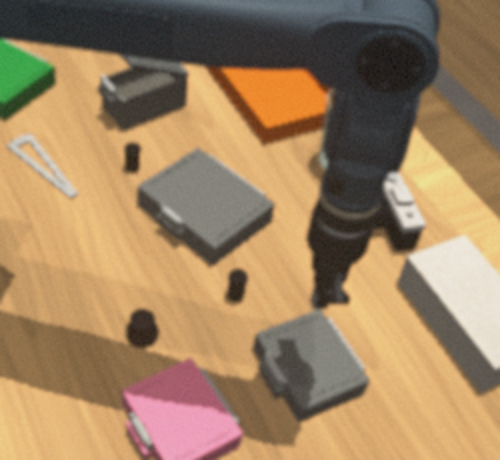

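Both safe lids, at (205,205) and (312,362), are flush at 49 mm and 41 mm. The slide box at (145,90) is still open and the arm is clear, so I'm handing in.

```bash
python3 -c "
from plant import hand_in
print(hand_in())"
```

```text
the job is handed in; nothing more can be done
None
```

Both paper safes are shut with their lids flush and held by their catches, the slide box was left open untouched, and the job was handed in at about 8.7 s.

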